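Shut up the charcoal block case

TASK

Put the charcoal soldering blocks away in their wooden case by pushing with the fingertips: gently push the block that has ridden up on the edge of its well until it drops in and lies flat, then slide the lid fully home, and last swing the small brass catch all the way across behind the lid's batten. The charcoal is brittle: do not press hard on it and do not pick it up, and leave the other block and the things lying round the case alone.

Things in the scene. Friction and masses are not known exactly. Their poses are not given: they have to be found in the camera images.
- case: wooden case fixed to the bench, 256 x 160 x 49.5 mm; origin: centre of underside; +x = the way the lid opens, +y = away from robot. Side rails 10 mm thick (outer faces y = +-80), tops 49.5 up. Closed end at x = -128. Insert with flat top 30 mm up; wells 52 (x) x 80 (y) mm, y = -24 to 56, floor 8 mm up; bare land for a fingertip from near rail (y = -70) to wells (y = -24)
- well (a point): centre of the floor of the well where the raised block belongs, 8 mm above the bench (case frame x = -76, y = 16 mm)
- charcoal_proud: black charcoal block that has ridden up, 44 x 72 x 27 mm, 0.06 kg; origin: centre of underside; its y = long way, along case y. Its -y (near) end overhangs the near edge of its well by about 8 mm, 33 mm up; it leans 0.35 rad and blocks the lid. Pushed some 10 to 15 mm towards case +y it drops; seated it lies flat on the well floor, 4 mm play each way, top 35 mm up
- charcoal_seated: the other charcoal block, 44 x 68 x 25 mm, lying flat in the next well (case frame x = -8, y = 16 mm); origin at the centre of its underside; stays as it is
- lid (a joint): how far the lid is open, m: 0 = fully home against the closed end, up to 0.17; slides along case x, about 2 N friction, stays where left. Plywood, 245 x 144 x 6 mm, top 44 mm above the bench
- batten (a point): top centre of the thumb batten on the lid: dark wooden bar 14 mm along case x, 80 along y, 44 to 58 mm above the bench. With the lid home it is at case x = 50 mm, y = 0; push its +x face towards case -x to shut the lid
- catch (a joint): angle of the brass catch, rad: 0 = along the near rail, pointing to case +x; 1.571 = all the way across (stop), pointing to case +y over the lid, just behind (+x side of) the batten. Turns counterclockwise from above; stays where left (0.03 N m friction). Across, it blocks the batten, so the lid must be home first
- catch_knob (a point): top centre of the upright knob on the catch, 10 mm diameter, 57 to 73 mm above the bench, 46 mm from the catch's upright pivot on the near rail (case x = 66, y = -75 mm). Catch arm 12 mm wide, 52 to 58 mm above the bench, ends 8 mm past the knob
- tongs: copper tongs 191 mm long lying on the bench beyond the case; bystander
- pliers: flat-nose pliers 120 mm long lying to the right; bystander
- tin: flat round tin, 44 mm across, 20 mm high, lying near right on the bench; bystander
- goggles: tinted safety glasses, 157 x 137 x 42 mm, at the right; bystander

How it is judged:
By the outcome, as a careful person would: the job done as asked, in the order asked, and still so for the second after the job is handed in, with the robot touching nothing.
It also fails if it takes over 58 s, if anything falls off the work surface, if the arm or the gripper's body presses on something with over 40 N, if the wrist force passes 120 N, or if a joint passes its speed limit or range.

ROBOT

A 6-joint arm with a two-finger parallel gripper is mounted at the origin on a cart in front of the work surface, level with it; the furniture and walls round the work are solid. World frame = base frame: x ahead of the robot, y to its left, z up, the work surface at z = 0. Lengths are in m, angles in rad, forces in N, time in s.
With the tool pointing down it reaches from about 0.35 to 0.975 m from the base axis. Payload 4.9 kg.
Tool frame: the origin (TCP) lies at the very end of the fingers, on their centre line; the grasp point (between the pads) lies 19 mm behind it (pinch_z is the distance from the TCP to the grasp point, in m); z points along the fingers, y is the line along which they close (so a half turn about z gives the same grasp; the last joint's range is limited). The gripper opens to 85 mm and grips with 20 to 120 N. Pads are 22 mm wide; open, the fingers measure 114 mm over their backs; the gripper's body (76 mm by 85 mm) begins 54 mm behind the grasp point. The pads swing forward as they close: fully open they stand 13 mm farther back than shut.
Start: joints at [1.118, 0.053, 1.613, -0, 1.476, -0.119], TCP at [0.205, 0.59, 0.197] pointing down, gripper open.
Joint ranges: [-3.01, 3.01], [-1.01, 2.22], [0.06, 2.58], [-1.02, 4.17], [0.09, 2.62], [-3.14, 3.14]. Speed limits (rad/s): [2.57, 2.57, 3.14, 3.14, 3.14, 3.14].

INTERFACE

Orientations are given as a unit quaternion [w, x, y, z].
In Python, from plant import * gives the robot as it stands. The module is installed in compiled form; this text tells all that it offers.
- The arm moves only by the tool play_rows, never from a script. Its arguments are lists of equal length, an entry for each row: "linear": the shift along the world's x, y, z in m, a list of three; "turn": the turn about the world's z in degrees. A call has 1 to 8 rows; each row shifts and turns the commanded pose from where the row before left it; what a row does not reach is not made up. A row lasts 1/8 s, in which the tool goes at most 62.5 mm and 10.7 degrees, less where a joint would pass 70% of its speed; a pose out of reach is approached as far as the arm can. A call is refused whole if a number of a shift passes 0.0625 or a number of a turn 10.7, either way. A call with a gripper value outside its range is refused whole. "hand" is the finger opening in m, from 0 to 0.0854, set as the call begins (left out, the last holds). The fingers move at their own pace and stop on an object; the grip force is fixed at half the most. Time passes only in rows, so rows that do not move let the fingers close. It gives the time, the measured TCP pose, the force, the opening and the grip force at its end, in the units of the state.
- state(): the state, without advancing time (a new reading comes with each control period).
- grab_frame(name): name is "side" or "top"; returns the picture (400x640x3 uint8, red, green, blue); there is no depth.
- camera_info(name): a dict with "camera_matrix" (3x3 intrinsics, pixels), "origin" and "attitude" of the camera in the world. Camera axes: x right, y down, z forward; pixel columns grow to the right and rows downward; lengths in m; the calibration is good to about 2 mm. A picture is of the moment at which its call begins. camera_info takes no time and is no camera call.
- job_done(): hands the job in; it is judged then, once.
Trained networks look in the newest picture that a camera, given by its name, has taken for a name from the list of things; names that differ only in an ending like _2 or _b are one class to them, and where a whole thing is asked for, a point or a joint stands for the part that bears it (a point fixed in the world has none). Each returns a list of dicts, best first, with "p" (0 to 1); they miss things now and then, are a little off and sometimes report something else, mostly with a low value. They report only what shows in the picture. A call takes as long as a camera call.
- trace(camera, thing): "region" (400x640 bool, what is visible of it) and "location" ([column, row] in pixels, amid what is visible of it).
The state is a dict: "time": time; "joint_pos": joint angles; "joint_vel": joint speeds; "joint_efforts": joint torques, N m; "tool_pos": TCP position; "tool_rot": TCP orientation; "contact_force": force on the tool from outside, world axes, zero at the start; "ft_torque": the same for the moment, N m; "gripper_width": opening from 0.0 (shut) to 1.0 (fully open); "grasp_force": force on a finger pad.
Only numpy, scipy, OpenCV 4.12 (cv2) and the standard library are available. Lean on these libraries where they do the work, as an engineer would, in place of code of your own. Each camera call takes 0.05 s, during which the arm holds its last target. There are 200 camera calls.

## Working session

There is one attempt and no reset: what is moved stays moved. The work goes in short steps, Python scripts to look and compute and a tool call to move; the robot and the scene stay as the last step left them, time stands still between calls to the robot, and variables do not carry over. Pictures are saved under pics/ and viewed, at most 10 in all, crops included, and the job is handed in when it is done.

Besides the shell and the picture viewer there is one more tool, called after "Call:" as name(argument=value, ...) on one line, values as JSON. play_rows: Moves the arm, as the interface text tells. Its arguments: {"type":"object","properties":{"linear":{"type":"array","items":{"type":"array","items":{"type":"number"}}},"turn":{"type":"array","items":{"type":"number"}},"hand":{"type":"number"}},"required":["linear","turn"]}

```bash
mkdir -p pics; cat > h.py <<'E'
from plant import *
import numpy as np, cv2
from scipy.spatial.transform import Rotation as R
def cam(n):
    c=camera_info(n); q=np.array(c["attitude"],float)
    M=R.from_quat(q[[1,2,3,0]]).as_matrix() if q.size==4 else q
    return np.array(c["camera_matrix"]),np.array(c["origin"]),M
def back(n,px,z):
    K,o,M=cam(n); d=M@np.linalg.solve(K,[px[0],px[1],1]); return o+d*(z-o[2])/d[2]
def proj(n,p):
    K,o,M=cam(n); v=K@(M.T@(np.array(p)-o)); return v[:2]/v[2]
def save(n,f):
    im=grab_frame(n); cv2.imwrite("pics/"+f,im[:,:,::-1]); return im
E
python3 - <<'E'
from h import *
for n in("top","side"):
    save(n,n+"0.png"); print(camera_info(n))
    for t,z in(("batten",.058),("catch_knob",.073),("charcoal_proud",.045),("charcoal_seated",.033),("lid",.044),("case",.045)):
        for r in trace(n,t)[:2]: print(n,t,round(r["p"],2),np.round(r["location"]),np.round(back(n,r["location"],z),4))
s=state();print(s)
E
```

```text
{'camera_matrix': array([[459.72327567,   0.        , 323.21908749],
       [  0.        , 459.72327567, 198.07400805],
       [  0.        ,   0.        ,   1.        ]]), 'origin': array([ 0.50585909, -0.28873399,  1.27092217]), 'attitude': array([-0.01095402,  0.7120455 , -0.70169011,  0.0224099 ])}
top batten 0.93 [311. 196.] [ 0.5685 -0.2748  0.058 ]
top catch_knob 0.61 [302. 221.] [ 0.5015 -0.2534  0.073 ]
top charcoal_proud 0.7 [235. 214.] [ 0.518  -0.0752  0.045 ]
top charcoal_proud 0.66 [310. 196.] [ 0.5681 -0.2731  0.045 ]
top charcoal_seated 0.52 [256. 200.] [ 0.5574 -0.1263  0.033 ]
top lid 0.71 [309. 196.] [ 0.5695 -0.2707  0.044 ]
top lid 0.57 [289. 197.] [ 0.566  -0.2176  0.044 ]
top case 0.6 [287. 199.] [ 0.5595 -0.2125  0.045 ]
{'camera_matrix': array([[439.03127615,   0.        , 320.86990245],
       [  0.        , 439.03127615, 201.51424177],
       [  0.        ,   0.        ,   1.        ]]), 'origin': array([ 0.13410915, -0.99468863,  0.6329572 ]), 'attitude': array([-0.45245005,  0.84944096, -0.24499153,  0.11712454])}
side batten 0.88 [329. 211.] [ 0.5603 -0.
[... 306 characters left out ...]
: 0.7, 'joint_pos': array([ 1.11800065e+00,  5.26762816e-02,  1.61289673e+00, -1.56398988e-05,
        1.47601152e+00, -1.19006604e-01]), 'joint_vel': array([-0.0014808 ,  0.00049701, -0.00084931, -0.00043391,  0.00074062,
       -0.00220391]), 'joint_efforts': array([-7.55172805e-04, -3.93557882e+01, -3.70371938e+01, -1.42731164e-04,
        3.62312267e-04,  1.17517891e-05]), 'tool_pos': array([0.20476485, 0.59048324, 0.19702025]), 'tool_rot': array([8.61362405e-06, 1.66120113e-01, 9.86105526e-01, 1.69890258e-06]), 'contact_force': array([-0.43353959,  0.39525472,  0.90851502]), 'ft_torque': array([0.02035016, 0.04252463, 0.01287696]), 'grasp_force': 0.0, 'gripper_width': 1.001825147025328}
```

View pics/top0.png

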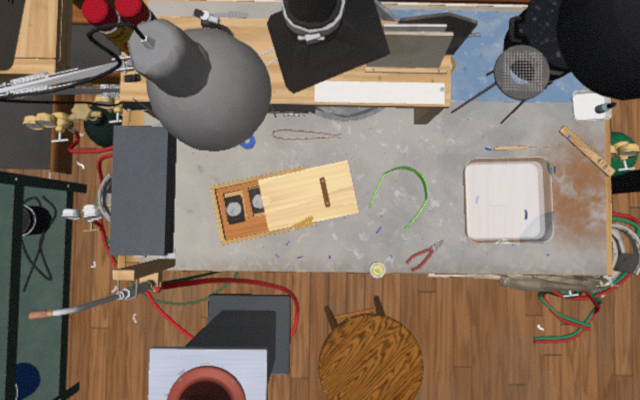

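View pics/side0.png

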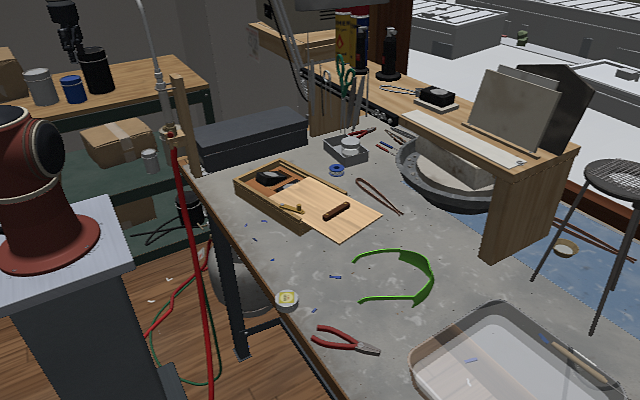

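```bash
python3 - <<'E'
from h import *
im=cv2.imread("pics/top0.png")[150:255,205:365]
a=cv2.resize(im,None,fx=5,fy=5,interpolation=cv2.INTER_CUBIC)
cv2.imwrite("pics/c1.png",a)
E
```

```text
(no output)
```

View pics/c1.png

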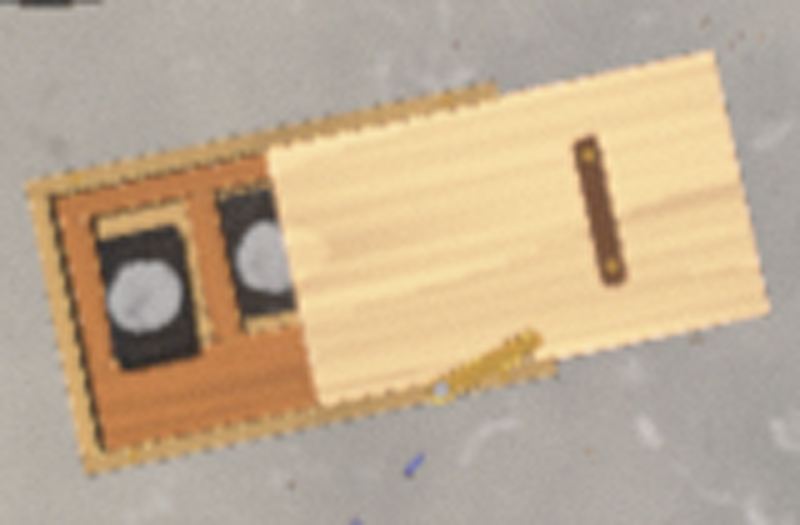

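```bash
cat >> h.py <<'E'
from scipy.optimize import least_squares
obs=np.array([[30,183],[88,472],[497,88],[555,370]])/5+[205-.4,150-.4]
mod=np.array([[-128,80,49.5],[-128,-80,49.5],[128,80,49.5],[128,-80,49.5]])/1e3
def w(p,c):
    c=np.atleast_2d(c); k,s=np.cos(p[2]),np.sin(p[2])
    return np.c_[p[0]+k*c[:,0]-s*c[:,1],p[1]+s*c[:,0]+k*c[:,1],c[:,2]]
E
python3 - <<'E'
from h import *
f=lambda p:np.concatenate([proj("top",q)-o for q,o in zip(w(p,mod),obs)])
r=least_squares(f,[.55,-.17,-1.36]);P=r.x;print("P",P.tolist(),r.fun.round(2))
open("h.py","a").write(f"P={P.tolist()}\n")
def inv(q): 
    d=q[:2]-P[:2];k,s=np.cos(P[2]),np.sin(P[2]);return np.array([k*d[0]+s*d[1],-s*d[0]+k*d[1]])*1e3
for n,u,v,z in(("batten",600,210,.058),("pivot",440,390,.058),("tip",535,340,.058),("blocknear",160,366,.055),("blockfar",140,233,.04),("bl",118,370,.055),("br",200,352,.055),("lidL",295,275,.044),("seated far",245,192,.033)):
    q=back("top",[u/5+204.6,v/5+149.6],z);print(n,q.round(4),inv(q).round(1))
for c in mod: print(w(P,c).round(3), proj("side",w(P,c)[0]).round(0))
print("axes x",np.cos(P[2]),np.sin(P[2]))
im=cv2.imread("pics/side0.png")
for c in list(mod)+[[.066,-.075,.058]]:
    u=proj("side",w(P,c)[0]); cv2.circle(im,tuple(int(round(a)) for a in u),1,(0,0,255),-1)
cv2.imwrite("pics/c2.png",cv2.resize(im[150:250,220:390],None,fx=4.5,fy=4.5,interpolation=cv2.INTER_CUBIC))
E
```

```text
P [0.5425556452418999, -0.14921929985855184, -1.3483001365564018] [-0.82 -0.62 -0.52  0.8   0.29 -1.3   1.06  1.09]
batten [ 0.5805 -0.3114  0.058 ] [166.5   1.2]
pivot [ 0.4843 -0.2285  0.058 ] [ 64.5 -74.3]
tip [ 0.5113 -0.2781  0.058 ] [118.8 -58.9]
blocknear [ 0.4948 -0.0809  0.055 ] [-77.2 -31.5]
blockfar [ 0.5655 -0.066   0.04  ] [-76.1  40.8]
bl [ 0.4924 -0.0589  0.055 ] [-99.2 -29. ]
br [ 0.5025 -0.1017  0.055 ] [-55.2 -28.6]
lidL [ 0.5442 -0.1496  0.044 ] [0.7 1.5]
seated far [ 0.5888 -0.1206  0.033 ] [-17.7  51.4]
[[ 0.592 -0.007  0.05 ]] [281. 157.]
[[ 0.436 -0.042  0.05 ]] [233. 178.]
[[ 0.649 -0.256  0.05 ]] [348. 191.]
[[ 0.493 -0.292  0.05 ]] [299. 219.]
axes x 0.22066496634756663 -0.9753496668512412
```

View pics/c2.png

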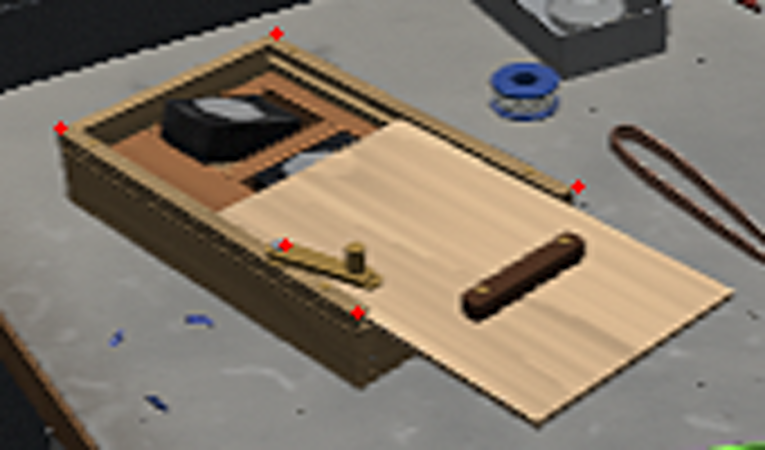

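```bash
python3 - <<'E'
from h import *
im=cv2.imread("pics/top0.png")[240:330,20:170]; im2=cv2.imread("pics/side0.png")[0:180,110:230]
a=cv2.resize(im,(600,360),interpolation=3);b=cv2.resize(im2,(240,360),interpolation=3)[:, :200]
cv2.imwrite("pics/c3.png",np.hstack([a,b]))
def ray(n,u):
    K,o,M=cam(n);d=M@np.linalg.solve(K,[*u,1]);return o,d/np.linalg.norm(d)
o2,d2=ray("side",(178,78))
for z in(0,.1,.2,.3,.4,.5):
  print(z,(back("side",(178,78),z)).round(3),proj("top",back("side",(178,78),z)).round(),back("side",(152,5),z).round(3),back("side",(185,158),z).round(3))
for q in [(-.076,-.053,.1),(-.076,-.053,.034),(-.076,-.03,.034)]: print(q,w(P,q).round(4))
E
```

```text
0 [0.585 0.989 0.   ] [-153.  184.] [0.928 2.854 0.   ] [0.384 0.233 0.   ]
0.1 [0.514 0.676 0.1  ] [-68. 211.] [0.803 2.246 0.1  ] [0.345 0.039 0.1  ]
0.2 [0.443 0.362 0.2  ] [ 32. 243.] [0.677 1.638 0.2  ] [ 0.305 -0.155  0.2  ]
0.3 [0.371 0.049 0.3  ] [153. 282.] [0.552 1.03  0.3  ] [ 0.266 -0.349  0.3  ]
0.4 [ 0.3   -0.264  0.4  ] [301. 330.] [0.426 0.422 0.4  ] [ 0.226 -0.543  0.4  ]
0.5 [ 0.229 -0.578  0.5  ] [488. 390.] [ 0.301 -0.186  0.5  ] [ 0.187 -0.737  0.5  ]
(-0.076, -0.053, 0.1) [[ 0.4741 -0.0868  0.1   ]]
(-0.076, -0.053, 0.034) [[ 0.4741 -0.0868  0.034 ]]
(-0.076, -0.03, 0.034) [[ 0.4965 -0.0817  0.034 ]]
```

View pics/c3.png

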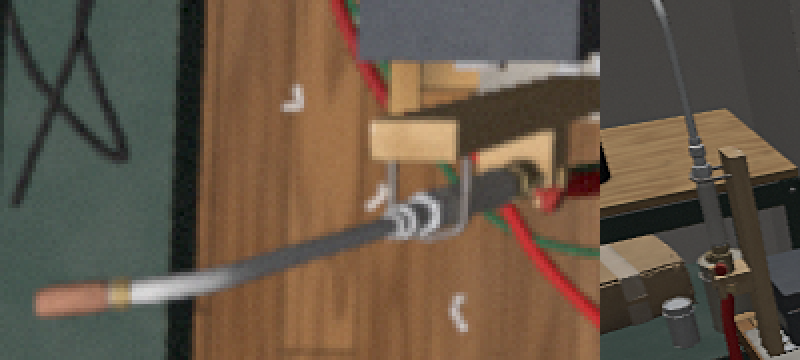

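```bash
python3 - <<'E'
from h import *
def ray(n,u):
    K,o,M=cam(n);d=M@np.linalg.solve(K,[*u,1]);return o,d/np.linalg.norm(d)
def tri(s,t):
    o1,d1=ray("side",s);o2,d2=ray("top",t);A=np.c_[d1,-d2];k=np.linalg.lstsq(A,o2-o1,rcond=None)[0]
    p=o1+k[0]*d1;q=o2+k[1]*d2;return ((p+q)/2).round(3),np.linalg.norm(p-q).round(3)
print("collar",tri((159,75),(122,294)));print("post",tri((177,78),(122,275)))
# curve match: for each side px along tube, top ray along tube segments
for s in((157,65),(155,45),(150,22),(140,1)):
    best=min((tri(s,(118-70*f,295+19*f)) +((118-70*f),) for f in np.linspace(0,1.3,200)),key=lambda r:r[1]);print(s,best)
# tip: point on top ray of (28,315) for heights
for z in(.45,.5,.55,.6,.65,.7):print(z,back("top",(30,315),z).round(3))
s=state();print(s["joint_pos"].round(3))
E
```

```text
collar (array([0.344, 0.114, 0.295]), np.float64(0.002))
post (array([0.384, 0.121, 0.278]), np.float64(0.003))
(157, 65) (array([0.345, 0.119, 0.318]), np.float64(0.0), np.float64(114.79899497487438))
(155, 45) (array([0.349, 0.111, 0.366]), np.float64(0.0), np.float64(107.93969849246231))
(150, 22) (array([0.35 , 0.114, 0.416]), np.float64(0.0), np.float64(93.76381909547739))
(140, 1) (array([0.345, 0.142, 0.457]), np.float64(0.0), np.float64(66.32663316582915))
0.45 [0.332 0.208 0.45 ]
0.5 [0.343 0.178 0.5  ]
0.55 [0.353 0.148 0.55 ]
0.6 [0.364 0.117 0.6  ]
0.65 [0.375 0.087 0.65 ]
0.7 [0.385 0.057 0.7  ]
[ 1.118  0.053  1.613 -0.     1.476 -0.119]
```

Call:
play_rows(linear=[[0,0,0.05],[0,0,0.05],[0,0,0.05],[0,0,0.05],[0,0,0.05],[0,0,0.05],[0,0,0.05],[0,0,0.05]], turn=[4,4,4,4,4,4,4,3.85], hand=0)

```text
time: 1.7
tool_pos: [0.2046, 0.5902, 0.5988]
tool_rot: [0.0, -0.112, 0.994, 0.0]
contact_force: [0.8, 1.3, 0.4]
gripper_width: 0.0
grasp_force: 0.0
```

```bash
python3 - <<'E'
from h import *
def ray(n,u):
    K,o,M=cam(n);d=M@np.linalg.solve(K,[*u,1]);return o,d/np.linalg.norm(d)
for z in(.4,.5,.6,.7): print(z,back("top",(205,150),z).round(3),proj("side",back("top",(205,150),z)).round(), back("top",(208,92),z).round(3),proj("side",back("top",(208,92),z)).round())
print(state()["joint_pos"].round(3),state()["tool_rot"].round(3))
E
```

```text
0.4 [ 0.635 -0.077  0.4  ] [300.  27.] [ 0.747 -0.08   0.4  ] [342.  21.]
0.5 [ 0.62  -0.101  0.5  ] [297. -20.] [ 0.719 -0.104  0.5  ] [338. -24.]
0.6 [ 0.605 -0.126  0.6  ] [294. -76.] [ 0.691 -0.128  0.6  ] [332. -78.]
0.7 [ 0.591 -0.15   0.7  ] [ 290. -144.] [ 0.664 -0.152  0.7  ] [ 326. -143.]
[ 1.118  0.133  0.862 -0.     2.146 -0.677] [ 0.    -0.112  0.994  0.   ]
```

Call:
play_rows(linear=[[0.022,-0.055,0],[0.022,-0.055,0],[0.022,-0.055,0],[0.022,-0.055,0],[0.022,-0.055,0],[0.022,-0.055,0],[0.022,-0.055,0],[0.022,-0.055,0]], turn=[0,0,0,0,0,0,0,0])

```text
time: 2.7
tool_pos: [0.3809, 0.1487, 0.5973]
tool_rot: [0.001, -0.111, 0.994, 0.0]
contact_force: [1.3, 0.8, 0.2]
gripper_width: -0.003
grasp_force: 0.0
```

Call:
play_rows(linear=[[0.02,-0.055,0],[0.02,-0.055,0],[0.02,-0.055,0],[0.02,-0.055,0],[0.01,-0.016,0],[0,0,0]], turn=[0,0,0,0,0,0])

```text
time: 3.45
tool_pos: [0.4711, -0.086, 0.5963]
tool_rot: [-0.001, -0.11, 0.994, 0.001]
contact_force: [-0.6, 1.0, 0.2]
gripper_width: -0.002
grasp_force: 0.0
```

Target (0.474, −0.087). Descend to z≈0.08 first.

Call:
play_rows(linear=[[0,0,-0.06],[0,0,-0.06],[0,0,-0.06],[0,0,-0.06],[0,0,-0.06],[0,0,-0.06],[0,0,-0.06],[0,0,-0.06]], turn=[0,0,0,0,0,0,0,0])

```text
time: 4.45
tool_pos: [0.4712, -0.0837, 0.1166]
tool_rot: [0.001, -0.112, 0.994, -0.0]
contact_force: [0.5, -0.3, 0.4]
gripper_width: 0.001
grasp_force: 0.0
```

Call:
play_rows(linear=[[0,0,-0.03],[0,0,0],[0,0,0]], turn=[0,0,0])

```text
time: 4.82
tool_pos: [0.4723, -0.085, 0.0895]
tool_rot: [0.002, -0.112, 0.994, -0.001]
contact_force: [0.4, 0.0, 0.4]
gripper_width: -0.002
grasp_force: 0.0
```

```bash
python3 - <<'E'
from h import *
a=save("side","s1.png")[120:250,200:370]
cv2.imwrite("pics/c4.png",cv2.resize(a[:,:,::-1],None,fx=4.5,fy=4.5,interpolation=3))
s=state();print(s["tool_pos"],s["contact_force"])
E
```

```text
[ 0.4727024  -0.08543356  0.08995451] [ 0.24222978 -0.04066276  0.25443523]
```

View pics/c4.png

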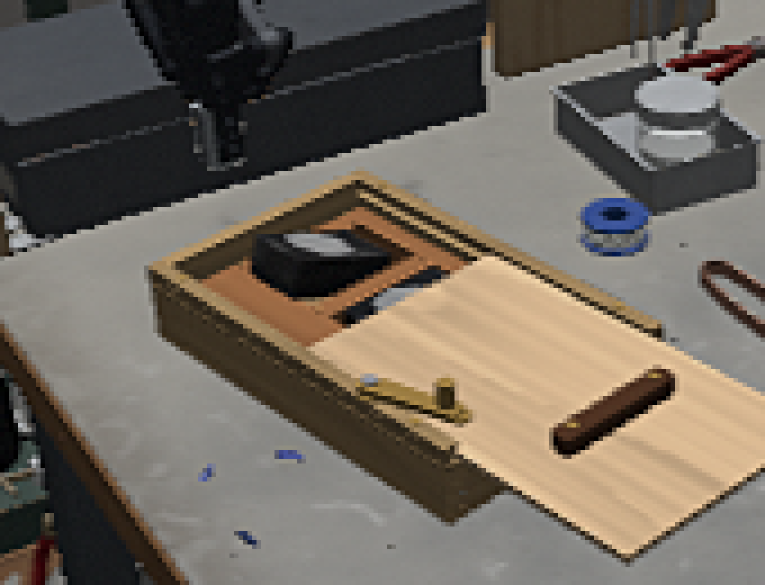

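Call:
play_rows(linear=[[0.0015,-0.001,-0.03],[0,0,-0.015],[0,0,-0.006],[0,0,-0.004],[0,0,0]], turn=[0,0,0,0,0])

```text
time: 5.5
tool_pos: [0.4726, -0.0866, 0.0324]
tool_rot: [0.0, -0.111, 0.994, -0.0]
contact_force: [0.7, -0.5, 0.2]
gripper_width: 0.001
grasp_force: 0.0
```

Call:
play_rows(linear=[[0.002,0.0004,0.001],[0.002,0.0004,0],[0.002,0.0004,0],[0.002,0.0004,0],[0.001,0.0002,0],[0.001,0.0002,0],[0.001,0.0002,0],[0.001,0.0002,0]], turn=[0,0,0,0,0,0,0,0])

```text
time: 6.5
tool_pos: [0.4843, -0.0841, 0.033]
tool_rot: [-0.0, -0.111, 0.994, 0.0]
contact_force: [0.3, -0.2, 0.1]
gripper_width: 0.002
grasp_force: 0.0
```

Call:
play_rows(linear=[[0.001,0.0002,0],[0.001,0.0002,0],[0.001,0.0002,0],[0,0,0]], turn=[0,0,0,0])

```text
time: 7.0
tool_pos: [0.4873, -0.0835, 0.033]
tool_rot: [0.0, -0.111, 0.994, 0.0]
contact_force: [-0.1, -0.8, -0.5]
gripper_width: -0.001
grasp_force: 0.0
```

Call:
play_rows(linear=[[0.0012,0.0003,0],[0.0012,0.0003,0],[0.0012,0.0003,0],[0.0012,0.0003,0],[0.0012,0.0003,0]], turn=[0,0,0,0,0])

```text
time: 7.62
tool_pos: [0.4933, -0.082, 0.033]
tool_rot: [-0.0, -0.111, 0.994, 0.0]
contact_force: [-0.9, 0.4, -0.1]
gripper_width: 0.004
grasp_force: 0.0
```

```bash
python3 - <<'E'
from h import *
a=save("side","s2.png")[130:210,210:310]
b=save("top","t2.png")[170:250,200:300]
cv2.imwrite("pics/c5.png",np.hstack([cv2.resize(x[:,:,::-1],(400,320),interpolation=3) for x in(a,b)]))
s=state();print(s["tool_pos"],s["contact_force"])
E
```

```text
[ 0.49338748 -0.08200881  0.0330256 ] [-0.29209307  0.17566548  0.35176198]
```

View pics/c5.png

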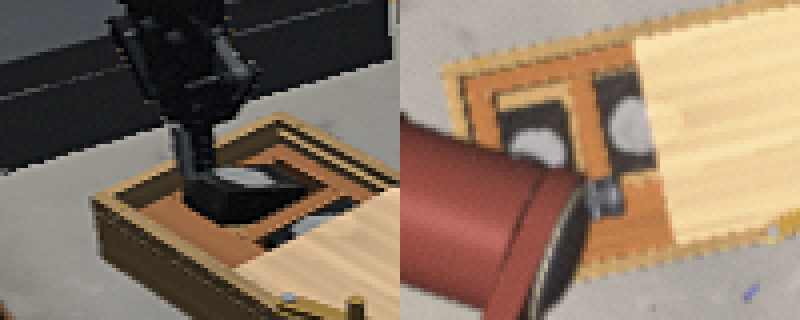

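```bash
python3 - <<'E'
from h import *
p=state()["tool_pos"]
f=lambda q:(proj("side",q)-[210,130])*4
print("tcp",f(p),f(p+[0,0,.03]),f(p+[0,0,.073]))
for c in([-.098,-.032,.033],[-.054,-.032,.033],[-.098,-.023,.058],[-.054,-.023,.058],[-.098,-.024,.03],[-.05,-.024,.03]): print(c,f(w(P,c)[0]))
d=p[:2]-P[:2];k,s=np.cos(P[2]),np.sin(P[2]);print(k*d[0]+s*d[1],-s*d[0]+k*d[1])
E
```

```text
tcp [201.72594687 216.10835665] [197.01621142 176.24130597] [190.0126244 116.9572205]
[-0.098, -0.032, 0.033] [182.85068081 203.41320493]
[-0.054, -0.032, 0.033] [224.61624799 228.28325588]
[-0.098, -0.023, 0.058] [189.83789689 165.40929209]
[-0.054, -0.023, 0.058] [232.10465727 189.57916042]
[-0.098, -0.024, 0.03] [193.04552654 202.68518453]
[-0.05, -0.024, 0.03] [238.7140892  229.70567502]
-0.0764034188375721 -0.03312515143100764
```

Call:
play_rows(linear=[[0.001,0.0002,0],[0.001,0.0002,0],[0.001,0.0002,0]], turn=[0,0,0])

```text
time: 8.1
tool_pos: [0.4963, -0.0814, 0.033]
tool_rot: [0.0, -0.111, 0.994, -0.0]
contact_force: [-0.5, 0.5, -0.3]
gripper_width: 0.004
grasp_force: 0.0
```

```bash
python3 - <<'E'
from h import *
g=lambda n,f:cv2.imread("pics/"+f)[:,:,::-1] if f in("side0.png",) else save(n,f)
a0=cv2.imread("pics/side0.png")[:,:,::-1]; b0=cv2.imread("pics/top0.png")[:,:,::-1]
a=save("side","s3.png");b=save("top","t3.png")
c=lambda x:cv2.resize(x[150:200,245:311,::-1],(396,300),interpolation=3)
d=lambda x:cv2.resize(x[175:225,215:281,::-1],(396,300),interpolation=3)
cv2.imwrite("pics/c6.png",np.vstack([np.hstack([c(a0),c(a)]),np.hstack([d(b0),d(b)])]))
s=state();print(s["tool_pos"],s["contact_force"])
E
```

```text
[ 0.49637597 -0.08141754  0.03303938] [ 0.07741678 -1.31312255 -0.05285591]
```

View pics/c6.png

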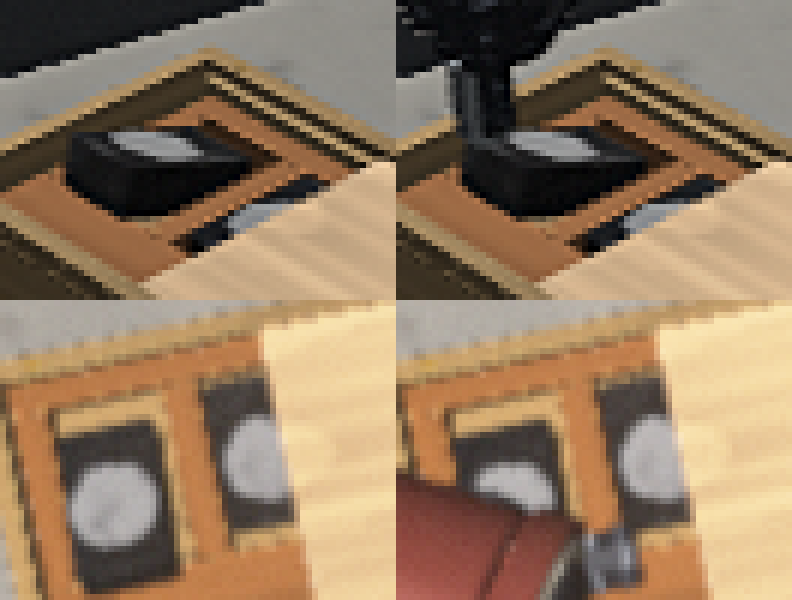

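```bash
python3 - <<'E'
from h import *
q=np.array([.4727,-.0854,.09]); print((proj("side",q)-[200,120])*4.5)
p=state()["tool_pos"]
for z in(0,.02,.025,.03,.04): print(z,(proj("side",p+[0,0,z])-[245,150])*6+[396,0])
for t in("s1","s3"): print(t)
E
```

```text
[230.2498383  214.55812432]
0 [494.29394735 201.50438117]
0.02 [489.67161783 161.86872946]
0.025 [488.50158369 151.83589522]
0.03 [487.32568186 141.7527467 ]
0.04 [484.95609774 121.43398524]
s1
s3
```

Call:
play_rows(linear=[[-0.008,-0.0018,0],[-0.008,-0.0018,0],[-0.006,-0.0014,0],[0,0,-0.005],[0,0,-0.004],[0,0,-0.003],[0,0,-0.001],[0,0,0]], turn=[0,0,0,0,0,0,0,0])

```text
time: 9.2
tool_pos: [0.4743, -0.0863, 0.0199]
tool_rot: [-0.0, -0.111, 0.994, 0.0]
contact_force: [0.2, -0.0, 0.7]
gripper_width: 0.001
grasp_force: 0.0
```

Call:
play_rows(linear=[[0,0,-0.002],[0,0,-0.002],[0,0,-0.002],[0,0,-0.001],[0,0,-0.001],[0,0,0]], turn=[0,0,0,0,0,0])

```text
time: 9.95
tool_pos: [0.4742, -0.0864, 0.0119]
tool_rot: [-0.0, -0.111, 0.994, 0.0]
contact_force: [0.5, -0.1, 0.1]
gripper_width: -0.001
grasp_force: 0.0
```

```bash
python3 - <<'E'
from h import *
a=save("side","s4.png");p=state()["tool_pos"];print(p,state()["contact_force"])
for z in(0,.02,.025,.03): print(z,(proj("side",p+[0,0,z])-[225,130])*6)
cv2.imwrite("pics/c7.png",cv2.resize(a[130:210,225:325,::-1],(600,480),interpolation=3))
E
```

```text
[ 0.47426962 -0.08642296  0.01199463] [-0.54589058 -0.36277529 -0.26080775]
0 [181.53629566 382.9312264 ]
0.02 [176.5426666 343.8737014]
0.025 [175.2786327  333.98709685]
0.03 [174.00825402 324.05086679]
```

View pics/c7.png

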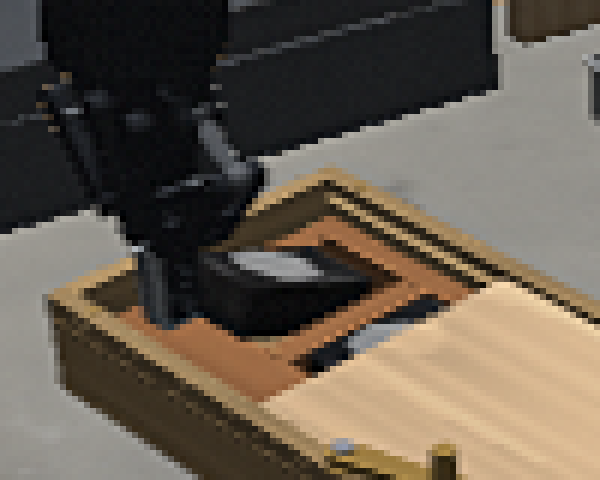

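Call:
play_rows(linear=[[0,0,-0.003],[0.0015,0.0003,0],[0.0015,0.0003,0],[0.0015,0.0003,0],[0.0015,0.0003,0],[0.0015,0.0003,0]], turn=[0,0,0,0,0,0])

```text
time: 10.75
tool_pos: [0.4819, -0.0849, 0.009]
tool_rot: [0.0, -0.111, 0.994, 0.0]
contact_force: [-0.1, 0.0, 0.3]
gripper_width: 0.003
grasp_force: 0.0
```

Call:
play_rows(linear=[[0.0015,0.0003,0],[0.0015,0.0003,0],[0.0015,0.0003,0]], turn=[0,0,0])

```text
time: 11.12
tool_pos: [0.4864, -0.084, 0.009]
tool_rot: [0.0, -0.111, 0.994, 0.0]
contact_force: [-0.6, -0.0, 0.3]
gripper_width: 0.001
grasp_force: 0.0
```

Call:
play_rows(linear=[[0.0012,0.0003,0],[0.0012,0.0003,0]], turn=[0,0])

```text
time: 11.38
tool_pos: [0.4886, -0.0834, 0.009]
tool_rot: [-0.0, -0.111, 0.994, 0.0]
contact_force: [0.2, 0.9, -0.5]
gripper_width: 0.004
grasp_force: 0.1
```

```bash
cat >> h.py <<'E'
def patch(im):
    r=im[164:186,255:284].astype(float); m=(r.min(2)>95)&(r.max(2)-r.min(2)<22)
    n,l,st,c=cv2.connectedComponentsWithStats(m.astype(np.uint8)); i=1+np.argmax(st[1:,4]); return (c[i]+[255,164]).round(2),st[i]
def expect(c,n="side"): return proj(n,w(P,c)[0]).round(2)
E
python3 - <<'E'
from h import *
for f in("side0","s1","s3"): print(f,patch(cv2.imread(f"pics/{f}.png")[:,:,::-1]))
print(patch(save("side","s5.png")),state()["contact_force"])
print("tilted",expect([-.076,-.0+.012,.046]),"+5mm",expect([-.076,.017,.045]),"seated",expect([-.076,.016,.035]))
E
```

```text
side0 (array([270.66, 173.74]), array([ 9,  8, 15,  5, 47], dtype=int32))
s1 (array([270.66, 173.74]), array([ 9,  8, 15,  5, 47], dtype=int32))
s3 (array([270.66, 173.74]), array([ 9,  8, 15,  5, 47], dtype=int32))
(array([270.98, 173.65]), array([ 9,  8, 15,  5, 48], dtype=int32)) [-0.62623368  0.07398881  0.4583256 ]
tilted [273.64 173.33] +5mm [275.15 172.95] seated [275.16 176.34]
```

Call:
play_rows(linear=[[0.0012,0.0003,0],[0.0012,0.0003,0],[0.0012,0.0003,0],[0.0012,0.0003,0],[0,0,0]], turn=[0,0,0,0,0])

```text
time: 12.05
tool_pos: [0.4936, -0.0822, 0.009]
tool_rot: [0.0, -0.111, 0.994, -0.0]
contact_force: [-0.1, 0.1, 0.6]
gripper_width: -0.003
grasp_force: 0.0
```

```bash
python3 - <<'E'
from h import *
print(patch(save("side","s6.png")),state()["contact_force"])
E
```

```text
(array([272.26, 173.2 ]), array([10,  7, 15,  5, 50], dtype=int32)) [-0.08462125  0.03366713  0.42728701]
```

Call:
play_rows(linear=[[0.001,0.0002,0],[0.001,0.0002,0],[0.001,0.0002,0],[0,0,0]], turn=[0,0,0,0])

```text
time: 12.6
tool_pos: [0.4966, -0.0816, 0.009]
tool_rot: [0.0, -0.111, 0.994, -0.0]
contact_force: [0.8, -0.1, 0.8]
gripper_width: 0.002
grasp_force: 0.0
```

```bash
python3 - <<'E'
from h import *
print(patch(save("side","s7.png")),state()["contact_force"])
E
```

```text
(array([272.2, 177.1]), array([11, 10, 14,  7, 82], dtype=int32)) [ 0.52331984 -0.84448071 -0.18939425]
```

Call:
play_rows(linear=[[-0.008,-0.002,0],[-0.006,-0.001,0],[0,0,0.03],[0,0,0.05],[0,0,0.05],[0,0,0.05]], turn=[0,0,0,0,0,0])

```text
time: 13.4
tool_pos: [0.4817, -0.0846, 0.1904]
tool_rot: [0.0, -0.111, 0.994, -0.0]
contact_force: [-0.5, -0.8, 0.6]
gripper_width: -0.0
grasp_force: 0.0
```

```bash
python3 - <<'E'
from h import *
a=save("side","s8.png");print(patch(a)); 
for y in(.012,.016): print(y,expect([-.076,y,.035]))
b=a.copy()
for c in([-.098,-.024,.035],[-.054,-.024,.035],[-.098,.048,.035],[-.054,.048,.035]):
    cv2.circle(b,tuple(int(round(v)) for v in proj("side",w(P,c)[0])),0,(255,0,0),-1)
z=lambda x:cv2.resize(x[145:205,240:306,::-1],(396,360),interpolation=cv2.INTER_NEAREST)
cv2.imwrite("pics/c8.png",np.hstack([z(a),z(b)])); print(state()["tool_pos"])
E
```

```text
(array([271.96, 177.17]), array([10, 10, 15,  7, 84], dtype=int32))
0.012 [273.99 176.91]
0.016 [275.16 176.34]
[ 0.4856903  -0.08583636  0.1989523 ]
```

View pics/c8.png

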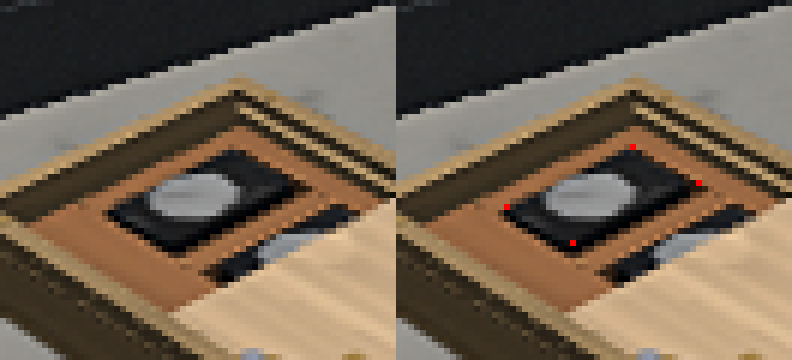

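Call:
play_rows(linear=[[0.02,-0.052,0],[0.02,-0.052,0],[0.02,-0.053,0],[0.021,-0.053,0],[0.021,-0.053,0],[0,0,-0.05],[0,0,-0.05],[0,0,-0.03]], turn=[0,0,0,0,0,0,0,0])

```text
time: 14.45
tool_pos: [0.5823, -0.3466, 0.0549]
tool_rot: [-0.002, -0.111, 0.994, 0.002]
contact_force: [-0.1, 0.1, -0.1]
gripper_width: 0.001
grasp_force: 0.0
```

Call:
play_rows(linear=[[0,0,-0.03],[0,0,-0.01],[0,0,-0.006],[0,0,0]], turn=[0,0,0,0])

```text
time: 14.95
tool_pos: [0.5849, -0.348, 0.0139]
tool_rot: [0.0, -0.111, 0.994, -0.0]
contact_force: [-1.1, -0.2, -0.2]
gripper_width: -0.004
grasp_force: 0.0
```

```bash
cat >> h.py <<'E'
def case():
    p=state()["tool_pos"];d=p[:2]-P[:2];k,s=np.cos(P[2]),np.sin(P[2]);return np.array([k*d[0]+s*d[1],-s*d[0]+k*d[1],p[2]]).round(4)
E
python3 - <<'E'
from h import *
print(case(),state()["contact_force"])
a=save("side","s9.png")
# find fingertip: difference from clean frame s8 near the tool
b=cv2.imread("pics/s8.png")[:,:,::-1]
d=(np.abs(a.astype(int)-b).max(2)>30); p=state()["tool_pos"]
for z in(0,.02,.025,.03): print(z,proj("side",p+[0,0,z]).round(1))
c0=int(proj("side",p)[0]); 
for r in range(205,235): print(r,''.join('#' if v else '.' for v in d[r,c0-25:c0+25]))
E
```

```text
[ 0.2032 -0.0026  0.0139] [-1.05064992 -0.18458203 -0.23529115]
0 [347.7 230.9]
0.02 [347.8 223.9]
0.025 [347.9 222.1]
0.03 [347.9 220.3]
205 ...................#######..#############.........
206 ...................####.....###########.#.........
207 ...................#####...##########.#...........
208 .....................#.##.##########..............
209 ....................##.############...............
210 ....................#############.#...............
211 ....................#.###########.................
212 ...................##############.................
213 ...................##############.................
214 ...................##############.................
215 ...................##############.................
216 ...................##############.................
217 ...................#############..................
218 ....................############..................
219 ....................###########...................
220 ......................#######.....................
221 .......................#####......................
222 .........................#........................
223 ..................................................
224 ..................................................
225 ..................................................
226 ..................................................
227 ..................................................
228 ..................................................
229 ..................................................
230 ..................................................
231 ..................................................
232 ..................................................
233 ..................................................
234 ..................................................
```

Call:
play_rows(linear=[[0,0,0.004],[-0.0018,0.008,0],[-0.0018,0.008,0],[-0.0022,0.01,0],[-0.0022,0.01,0],[-0.0022,0.01,0],[-0.0022,0.01,0]], turn=[0,0,0,0,0,0,0])

```text
time: 15.88
tool_pos: [0.5718, -0.2912, 0.0173]
tool_rot: [-0.0, -0.111, 0.994, -0.0]
contact_force: [-1.1, -2.5, 2.0]
gripper_width: 0.002
grasp_force: 2.0
```

```bash
cat >> h.py <<'E'
def inv(q):
    d=np.array(q)[:2]-P[:2];k,s=np.cos(P[2]),np.sin(P[2]);return np.array([k*d[0]+s*d[1],-s*d[0]+k*d[1]]).round(4)
def lidedge():  # lid left edge on line y=0.05..: batten from nets
    return [(n,round(r["p"],2),inv(back(n,r["location"],.055))) for n in("side","top") for r in trace(n,"batten")[:2]]
E
python3 - <<'E'
from h import *
print(case(),state()["contact_force"]);save("side","s10.png");save("top","t10.png");print(lidedge())
E
```

```text
[ 0.145  -0.0028  0.0173] [-1.11212784 -2.51170271  1.95424967]
[('side', 0.71, array([ 0.1299, -0.0238])), ('top', 0.58, array([ 0.0448, -0.0114]))]
```

Call:
play_rows(linear=[[-0.0022,0.01,0],[-0.0022,0.01,0],[-0.0022,0.01,0],[-0.0022,0.01,0],[-0.0022,0.01,0],[-0.0011,0.005,0],[-0.0011,0.005,0]], turn=[0,0,0,0,0,0,0])

```text
time: 16.95
tool_pos: [0.5584, -0.2311, 0.0172]
tool_rot: [-0.0, -0.111, 0.994, -0.0]
contact_force: [-3.9, -3.2, 5.4]
gripper_width: -0.003
grasp_force: 3.7
```

```bash
python3 - <<'E'
from h import *
print(case(),state()["contact_force"]);save("side","s11.png");print([(r["p"],inv(back("side",r["location"],.055))) for r in trace("side","batten")])
E
```

```text
[ 0.0833 -0.0026  0.0172] [-3.92286741 -3.16297492  5.43244303]
[(0.64, array([ 0.0593, -0.0187]))]
```

Call:
play_rows(linear=[[0,0,0.002],[-0.0007,0.003,0],[-0.0007,0.003,0],[0,0,0]], turn=[0,0,0,0])

```text
time: 17.55
tool_pos: [0.5573, -0.2248, 0.0187]
tool_rot: [-0.0, -0.111, 0.994, 0.001]
contact_force: [0.2, 0.1, -0.4]
gripper_width: -0.001
grasp_force: 0.0
```

Call:
play_rows(linear=[[-0.0007,0.003,0],[-0.0007,0.003,0]], turn=[0,0])

```text
time: 17.8
tool_pos: [0.5561, -0.2196, 0.0189]
tool_rot: [0.0, -0.111, 0.994, -0.0]
contact_force: [0.3, -1.8, -1.2]
gripper_width: -0.0
grasp_force: 1.0
```

```bash
python3 - <<'E'
from h import *
print(case(),state()["contact_force"]);save("side","s12.png");print([(r["p"],inv(back("side",r["location"],.055))) for r in trace("side","batten")])
print([(r["p"],inv(back("side",r["location"],.065))) for r in trace("side","catch_knob")])
E
```

```text
[ 0.0716 -0.0024  0.0189] [ 0.34221121 -1.83578395 -1.20983495]
[(0.6, array([ 0.042, -0.022]))]
[(0.71, array([ 0.1146, -0.0772]))]
```

Call:
play_rows(linear=[[-0.0005,0.002,0],[-0.0005,0.002,0],[0,0,0]], turn=[0,0,0])

```text
time: 18.32
tool_pos: [0.555, -0.2154, 0.019]
tool_rot: [-0.0, -0.111, 0.994, 0.0]
contact_force: [1.0, -1.2, -0.8]
gripper_width: 0.001
grasp_force: 0.6
```

Call:
play_rows(linear=[[-0.0005,0.002,0],[-0.0005,0.002,0]], turn=[0,0])

```text
time: 18.58
tool_pos: [0.5542, -0.2116, 0.0191]
tool_rot: [0.0, -0.111, 0.994, -0.0]
contact_force: [1.0, -1.1, -1.1]
gripper_width: 0.002
grasp_force: 1.0
```

Call:
play_rows(linear=[[-0.0005,0.002,0],[-0.0005,0.002,0],[0,0,0]], turn=[0,0,0])

```text
time: 18.95
tool_pos: [0.5537, -0.2095, 0.0191]
tool_rot: [0.001, -0.111, 0.994, -0.002]
contact_force: [3.3, -8.1, -5.4]
gripper_width: -0.001
grasp_force: 4.2
```

```bash
python3 - <<'E'
from h import *
print(case(),state()["contact_force"]);a=save("side","s13.png");b=save("side","s13.png")
# lid free end on the line y=0.05 : project candidate positions & sample colour, compare to bench
for f in("side0","s13"):
    im=cv2.imread(f"pics/{f}.png")[:,:,::-1].astype(int)
    print(f,[(x,tuple(im[tuple(np.round(proj("side",w(P,[x/1e3,-.0+.04,.044])[0])).astype(int)[::-1])])) for x in (range(220,256,4) if f=="side0" else range(112,160,4))])
E
```

```text
[ 0.0613 -0.0024  0.0191] [ 3.27414009 -8.08706216 -5.4137423 ]
side0 [(220, (np.int64(210), np.int64(178), np.int64(141))), (224, (np.int64(212), np.int64(180), np.int64(142))), (228, (np.int64(212), np.int64(180), np.int64(142))), (232, (np.int64(214), np.int64(182), np.int64(144))), (236, (np.int64(211), np.int64(179), np.int64(141))), (240, (np.int64(217), np.int64(185), np.int64(146))), (244, (np.int64(138), np.int64(115), np.int64(86))), (248, (np.int64(125), np.int64(126), np.int64(124))), (252, (np.int64(138), np.int64(139), np.int64(137)))]
s13 [(112, (np.int64(218), np.int64(185), np.int64(146))), (116, (np.int64(221), np.int64(189), np.int64(149))), (120, (np.int64(218), np.int64(184), np.int64(145))), (124, (np.int64(243), np.int64(227), np.int64(179))), (128, (np.int64(57), np.int64(48), np.int64(38))), (132, (np.int64(118), np.int64(97), np.int64(71))), (136, (np.int64(46), np.int64(39), np.int64(26))), (140, (np.int64(60), np.int64(51), np.int64(35))), (144, (np.int64(66), np.int64(52), np.int64(37))), (148, (np.int64(64), np.int64(53), np.int64(37))), (152, (np.int64(58), np.int64(49), np.int64(34))), (156, (np.int64(57), np.int64(46), np.int64(29)))]
```

Call:
play_rows(linear=[[0.0026,-0.0117,0],[0,0,0.04],[0,0,0.04],[-0.02,-0.017,0],[-0.02,-0.017,0],[-0.021,-0.017,0],[-0.021,-0.0165,0],[0,0,0]], turn=[0,0,0,-9.5,-9.5,-9.5,-8.5,0])

```text
time: 20.05
tool_pos: [0.4727, -0.2873, 0.0989]
tool_rot: [-0.0, 0.211, 0.978, 0.001]
contact_force: [0.2, 0.9, 0.8]
gripper_width: -0.001
grasp_force: 0.0
```

```bash
python3 - <<'E'
from h import *
print(case(),state()["contact_force"]);save("side","s14.png");save("top","t14.png")
for n in("side","top"):
  for t,z in(("batten",.055),("catch_knob",.06)):print(n,t,[(round(r["p"],2),r["location"],inv(back(n,r["location"],z))) for r in trace(n,t)[:2]])
E
```

```text
[ 0.1192 -0.0986  0.0989] [0.18234433 0.93166043 0.83583077]
side batten [(0.7, [298.3, 191.6], array([ 0.0478, -0.0109]))]
side catch_knob [(0.51, [293.4, 210.5], array([ 0.1042, -0.0759]))]
top batten [(0.68, [260.1, 203.1], array([-0.0064,  0.0067]))]
top catch_knob []
```

Call:
play_rows(linear=[[0,0,-0.03],[0,0,-0.02],[0,0,-0.014],[0,0,0]], turn=[0,0,0,0])

```text
time: 20.85
tool_pos: [0.4729, -0.286, 0.0335]
tool_rot: [-0.001, 0.21, 0.978, 0.001]
contact_force: [0.7, -0.2, -0.7]
gripper_width: 0.002
grasp_force: 0.0
```

```bash
python3 - <<'E'
from h import *
c=case();print(c,state()["contact_force"])
prev=c[:2]
for th in np.r_[-.15,0,.15,.3,.45,.6,.75,.9,1.05,1.2,1.3,1.4,1.5,1.571,1.65]:
    q=np.array([.0772+.046*np.cos(th),-.0834+.046*np.sin(th)]);d=(w([0,0,P[2]],[*(q-prev),0])[0,:2]).round(4);prev=q;print(th,q.round(4),d)
E
```

```text
[ 0.118  -0.0981  0.0335] [ 0.69188766 -0.1855135  -0.7291119 ]
-0.15 [ 0.1227 -0.0903] [ 0.0087 -0.0028]
0.0 [ 0.1232 -0.0834] [0.0068 0.001 ]
0.15 [ 0.1227 -0.0765] [0.0066 0.002 ]
0.3 [ 0.1211 -0.0698] [0.0062 0.003 ]
0.45 [ 0.1186 -0.0634] [0.0057 0.0039]
0.6 [ 0.1152 -0.0574] [0.0051 0.0047]
0.75 [ 0.1109 -0.052 ] [0.0043 0.0054]
0.9 [ 0.1058 -0.0474] [0.0034 0.006 ]
1.05 [ 0.1001 -0.0435] [0.0025 0.0064]
1.2 [ 0.0939 -0.0405] [0.0015 0.0067]
1.3 [ 0.0895 -0.0391] [0.0005 0.0046]
1.4 [ 0.085  -0.0381] [-0.      0.0046]
1.5 [ 0.0805 -0.0375] [-0.0005  0.0046]
1.571 [ 0.0772 -0.0374] [-0.0006  0.0032]
1.65 [ 0.0736 -0.0375] [-0.0009  0.0035]
```

Call:
play_rows(linear=[[0.0087,-0.0028,0],[0.0068,0.001,0],[0.0066,0.002,0],[0.0062,0.003,0],[0.0057,0.0039,0],[0.0051,0.0047,0]], turn=[0,0,0,0,0,0])

```text
time: 21.6
tool_pos: [0.5135, -0.2753, 0.0354]
tool_rot: [0.001, 0.21, 0.978, -0.001]
contact_force: [1.2, -1.1, 0.4]
gripper_width: 0.001
grasp_force: 0.8
```

```bash
python3 - <<'E'
from h import *
print(case(),state()["contact_force"]);save("side","s15.png");save("top","t15.png")
for n in("side","top"):
  for t,z in(("batten",.055),("catch_knob",.06)):print(n,t,[(round(r["p"],2),r["location"],inv(back(n,r["location"],z))) for r in trace(n,t)[:2]])
E
```

```text
[ 0.1166 -0.0562  0.0354] [ 1.22944151 -1.12112924  0.36712065]
side batten [(0.96, [288.3, 190.6], array([ 0.0268, -0.0248])), (0.22, [283.2, 195.0], array([ 0.0327, -0.0461]))]
side catch_knob [(0.66, [291.8, 206.9], array([ 0.0909, -0.069 ]))]
top batten [(0.91, [253.2, 202.3], array([-0.0237,  0.0125]))]
top catch_knob []
```

Contact on the knob; the catch is turning. Continue.

Call:
play_rows(linear=[[0.0043,0.0054,0],[0.0034,0.006,0],[0.0025,0.0064,0],[0.0015,0.0067,0],[0.0005,0.0046,0],[0,0.0046,0],[-0.0005,0.0046,0],[0,0,0]], turn=[0,0,0,0,0,0,0,0])

```text
time: 22.9
tool_pos: [0.5242, -0.2362, 0.0349]
tool_rot: [-0.0, 0.21, 0.978, 0.0]
contact_force: [-0.1, 1.2, 0.2]
gripper_width: -0.001
grasp_force: 0.0
```

```bash
python3 - <<'E'
from h import *
print(case(),state()["contact_force"]);save("side","s16.png")
for t,z in(("batten",.055),("catch_knob",.06)):print(t,[(round(r["p"],2),r["location"],inv(back("side",r["location"],z))) for r in trace("side",t)[:2]])
E
```

```text
[ 0.0808 -0.0371  0.0349] [-0.09090734  1.22790056  0.18676969]
batten [(0.9, [293.8, 191.4], array([ 0.0392, -0.0179]))]
catch_knob [(0.58, [290.4, 205.3], array([ 0.0837, -0.067 ]))]
```

Call:
play_rows(linear=[[-0.0006,0.0025,0],[-0.0006,0.0025,0],[0,0,0]], turn=[0,0,0])

```text
time: 23.42
tool_pos: [0.5232, -0.2315, 0.035]
tool_rot: [-0.0, 0.21, 0.978, 0.0]
contact_force: [0.3, -0.2, -1.2]
gripper_width: 0.002
grasp_force: 0.1
```

Call:
play_rows(linear=[[-0.0005,0.002,0],[-0.0005,0.002,0],[0,0,0]], turn=[0,0,0])

```text
time: 23.8
tool_pos: [0.5222, -0.2276, 0.035]
tool_rot: [0.0, 0.21, 0.978, -0.0]
contact_force: [-1.3, -0.6, 0.8]
gripper_width: -0.003
grasp_force: 0.2
```

Call:
play_rows(linear=[[-0.0005,0.002,0],[0,0,0]], turn=[0,0])

```text
time: 24.05
tool_pos: [0.522, -0.2269, 0.0352]
tool_rot: [0.001, 0.21, 0.978, -0.001]
contact_force: [-0.1, -5.3, -0.9]
gripper_width: -0.0
grasp_force: 2.1
```

Call:
play_rows(linear=[[-0.0005,0.002,0],[0,0,0]], turn=[0,0])

```text
time: 24.3
tool_pos: [0.5219, -0.2265, 0.0355]
tool_rot: [0.002, 0.21, 0.978, -0.003]
contact_force: [0.5, -9.8, -3.2]
gripper_width: 0.001
grasp_force: 3.9
```

Call:
play_rows(linear=[[0.003,-0.012,0],[0.002,-0.01,0],[0,0,0.04],[0,0,0.06],[0,0,0.06],[-0.03,-0.05,0.03],[-0.03,-0.05,0],[0,-0.05,0]], turn=[0,0,0,0,0,0,0,0])

```text
time: 25.3
tool_pos: [0.4665, -0.395, 0.2248]
tool_rot: [0.001, 0.211, 0.978, -0.0]
contact_force: [-0.2, -0.4, -0.3]
gripper_width: -0.003
grasp_force: 0.0
```

```bash
python3 - <<'E'
from h import *
a=save("side","s17.png");b=save("top","t17.png");print(state()["tool_pos"])
for n in("side","top"):
  for t,z in(("batten",.055),("catch_knob",.06)):
    for r in trace(n,t)[:1]:
      m=np.argwhere(r["region"])[:,::-1]; v=np.array([inv(back(n,u,z)) for u in m]); 
      print(n,t,round(r["p"],2),v.mean(0).round(4),v.min(0),v.max(0))
# brass profile in the side view: sample along the expected arm line at x=66 and lid beside it
im=a.astype(int)
for x in(.066,.08,.095):print(x,[tuple(map(int,im[tuple(np.round(proj("side",w(P,[x,y,.058])[0])).astype(int)[::-1])])) for y in(-.07,-.06,-.05,-.04,-.025)])
E
```

```text
[ 0.46639128 -0.39726164  0.22312304]
side batten 0.84 [ 0.0274 -0.012 ] [-0.1039 -0.0876] [0.1444 0.0578]
side catch_knob 0.46 [ 0.0672 -0.0506] [ 0.0493 -0.0839] [ 0.0762 -0.0192]Traceback (most recent call last):
  File "<stdin>", line 6, in <module>
  File "h.py", line 9, in back
    K,o,M=cam(n); d=M@np.linalg.solve(K,[px[0],px[1],1]); return o+d*(z-o[2])/d[2]
          ~~~^^^
  File "h.py", line 5, in cam
    c=camera_info(n); q=np.array(c["attitude"],float)
ValueError: time passes only in moves, steps and waits
```

```bash
python3 - <<'E'
from h import *
im=cv2.imread("pics/s17.png")[:,:,::-1].astype(int)
f=lambda c:tuple(map(int,im[tuple(np.round(proj("side",w(P,c)[0])).astype(int)[::-1])]))
print([(x,f([x/1e3,.05,.044])) for x in range(116,136,3)])
print("batten",[(x,f([x/1e3,.02,.058])) for x in range(34,70,3)])
print("arm",[(x,f([x/1e3,-.05,.058])) for x in range(50,90,4)],[(x,f([x/1e3,-.026,.058])) for x in range(50,90,4)])
E
```

```text
[(116, (213, 181, 142)), (119, (215, 182, 144)), (122, (220, 187, 148)), (125, (147, 126, 99)), (128, (46, 38, 29)), (131, (88, 72, 50)), (134, (88, 72, 50))]
batten [(34, (222, 191, 150)), (37, (226, 196, 154)), (40, (226, 196, 154)), (43, (195, 163, 127)), (46, (103, 75, 54)), (49, (76, 46, 32)), (52, (77, 50, 35)), (55, (60, 37, 25)), (58, (60, 37, 25)), (61, (22, 13, 5)), (64, (18, 10, 5)), (67, (88, 73, 56))]
arm [(50, (187, 160, 127)), (54, (92, 76, 61)), (58, (140, 112, 57)), (62, (170, 137, 74)), (66, (159, 128, 70)), (70, (108, 86, 44)), (74, (36, 28, 10)), (78, (200, 170, 135)), (82, (210, 178, 141)), (86, (206, 175, 139))] [(50, (61, 38, 23)), (54, (57, 43, 23)), (58, (58, 47, 24)), (62, (71, 57, 28)), (66, (155, 126, 68)), (70, (58, 45, 18)), (74, (70, 55, 30)), (78, (212, 180, 143)), (82, (209, 178, 140)), (86, (204, 173, 136))]
```

The lid is home and the catch is square across at x≈66, so I'm handing in.

```bash
python3 -c "
from plant import *
print(job_done())"
```

```text
the job is handed in; nothing more can be done
None
```

I pushed the raised block until it dropped flat in its well, slid the lid home to its stop, and swung the catch fully across behind the batten. The job was handed in at about 25 s with the gripper clear of everything. No verdict was shown.

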